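Put the twin-rod module in neutral

TASK

Two printed test modules stand on the lab bench, each with a ball-knob lever leaning towards the robot in a three-notch gate. On the module with two steel guide rods, lift the lever out of its notch, bring it upright and let it drop fully home in the middle notch. Leave the lever of the single-rod module in its notch.

Things in the scene. Friction and masses are not known exactly. Their poses are not given: they have to be found in the camera images.
- twin: Twin-rod module, fixed: white foot 170x180x18 mm; slotted gate block 150 mm (x) by 44 mm (y), teeth up to 144 mm high; 95 mm to +y of the slot two upright steel rods (16 mm thick, tops at 168 mm, 72 mm apart in x) through a white carriage. Origin on the bench under the slot's middle; x along the slot (away from the robot at yaw 0), y across it, z up. Lever pivot: z = 30 mm, axis y.
- twin_notch (a point): Seat of the cross-pin in the middle notch, 130 mm above the bench, straight over the pivot. Notches hold the lever at 0.38 rad to -x, upright, or 0.38 rad to +x. An 8 mm pin across the stem, 100 mm from the pivot, lies in the 20 mm wide notch (knob play about 10 mm either way). Teeth 18 mm thick between: draw the stem out along its length more than 18 mm (36 at most) to pass.
- twin_knob (a point): Centre of the black 34 mm ball knob on the 12 mm steel stem of the twin-rod lever; 175 mm from the pivot when home in a notch, so 205 mm above the bench in the middle one. Starts leaning to -x (about 65 mm off the middle, 192 mm high). Its z axis runs out along the stem. Spring and weight (3 to 5 N) draw the stem back in; the swing has slight friction and stays where left.
- single_knob (a point): Centre of the like ball knob on the single-rod module, a fixed module alike in all but having one upright steel rod through a round white carriage. Its lever also leans towards the robot in its first notch and is to stay there.
Not all that is in view belongs to the job. Leave any turquoise or yellow look-alike of the twin alone.

How it is judged:
At the end, for the whole second after the job is handed in: The twin-rod module's lever stands upright in the middle notch, its knob within 18 mm of the middle along the slot and home to within 8 mm of its seated height of 205 mm (x of twin_knob in the frame of twin between -0.018 and 0.018 m and z of twin_knob in the frame of twin below 0.213 m); the robot touches nothing.
It fails at once if the single-rod module's lever is moved (its knob by more than 20 mm) (distance of single_knob from where it was at the start of the episode above 0.02 m).
It also fails if it takes over 32 s, if anything falls off the work surface, if the arm or the gripper's body presses on something with over 40 N, if the wrist force passes 120 N, or if a joint passes its speed limit or range.

ROBOT

A 7-joint arm with a two-finger parallel gripper is mounted at the origin on the work surface. World frame = base frame: x ahead of the robot, y to its left, z up, the work surface at z = 0. Lengths are in m, angles in rad, forces in N, time in s.
With the tool pointing down it reaches from about 0.425 to 0.925 m from the base axis. Payload 6.8 kg.
Tool frame: the origin (TCP) lies midway between the tips of the shut fingers; the grasp point (between the pads) lies r.tcp_to_grasp behind it (r.tcp_to_grasp is the distance from the TCP to the grasp point, in m); x points along the fingers, y is the direction in which the jaws open and shut, and the axes are right-handed (so a half turn about x gives the same grasp; the last joint's range is limited). The gripper opens to 85 mm and grips with 20 to 120 N. Pads are 22 mm wide; open, the fingers measure 114 mm over their backs; the gripper's body (76 mm by 85 mm) begins 54 mm behind the grasp point. The pads swing forward as they close: fully open they stand 13 mm farther back than shut.
Start: joints at [-1.314, 0.477, 0.022, 1.555, -0.011, 1.109, -0.083], TCP at [0.241, 0.631, 0.193] pointing down, gripper open.
Joint ranges: [-2.96, 2.96], [-0.34, 2.1], [-1.41, 1.46], [0.24, 2.44], [-1.37, 4.51], [0.17, 1.92], [-2.96, 2.96]. Speed limits (rad/s): [2.39, 2.39, 3.14, 3.14, 3.14, 3.14, 3.14].

INTERFACE

Orientations are given as a rotation vector (axis times angle).
In Python, from bench import r, grab_frame, search_frame, cut_out, pinpoint gives the robot as it stands. The module is installed in compiled form; this text tells all that it offers.
- The arm moves only by the tool apply_moves, never from a script. Its argument "commands" is a list of rows, each a list of 7 numbers: the finger opening in mm, from 0 to 85.4, then the shift along the tool's x, y, z in mm, then the turn, a rotation vector about the tool's x, y, z in rad. A call has 1 to 20 rows; each row is the pose to reach, as a shift and turn from the pose commanded when the call began, along the tool's axes at that moment; what a row does not reach only later rows make up. A row lasts 1/10 s, in which the tool goes at most 50 mm and 8.59 degrees, less where a joint would pass 70% of its speed; a pose out of reach is approached as far as the arm can. A call with a gripper value outside its range is refused whole. The fingers move at their own pace and stop on an object; "force" is the grip in N (left out, the last holds). Time passes only in rows, so rows that repeat a pose let the fingers close. It gives the time, the measured TCP pose, the force and the opening at its end, in the units of the state.
- r.get_obs(): the state, without advancing time (a new reading comes with each control period).
- grab_frame(name): name is "scene" or "top"; returns a dict with "pixels" (420x560x3 uint8, red, green, blue), "mtx" (3x3 intrinsics, pixels), "distortion" ([k1, k2, p1, p2, k3] as OpenCV has them; the pictures are not rectified), "position" and "rotation" of the camera in the world. Camera axes: x right, y down, z forward; pixel columns grow to the right and rows downward; lengths in m; the calibration is good to about 2 mm. A picture is of the moment at which its call begins. There is no depth.
- r.hand_in(): hands the job in, once; it reports no verdict.
Trained networks look in the newest picture that a camera, given by its name, has taken for a name from the list of things; names that differ only in an ending like _2 or _b are one class to them, and where a whole thing is asked for, a point or a joint stands for the part that bears it (a point fixed in the world has none). Each returns a list of dicts, best first, with "confidence" (0 to 1); they miss things now and then, are a little off and sometimes report something else, mostly with a low value. They report only what shows in the picture. A call takes as long as a camera call. They do not tell look-alikes from the thing itself.
- search_frame(label, camera): "point" ([column, row] as shares, 0 to 1, of the picture: columns of its width, rows of its height, amid what is visible of it).
- cut_out(label, camera): "pixels" (420x560 bool, what is visible of it) and "point" ([column, row] as shares, 0 to 1, of the picture: columns of its width, rows of its height, amid what is visible of it).
- pinpoint(label, camera): "point" ([column, row] as shares, 0 to 1, of the picture: columns of its width, rows of its height: a listed point, or the origin of a listed thing).
The state is a dict: "clock": time; "joints": joint angles; "qvel": joint speeds; "tau": joint torques, N m; "tcp_pos": TCP position; "orientation": TCP orientation; "contact_force": force on the tool from outside, world axes, zero at the start; "moment": the same for the moment, N m; "grip_width": finger opening in m.
Only numpy, scipy, OpenCV 4.12 (cv2) and the standard library are available. Lean on these libraries where they do the work, as an engineer would, in place of code of your own. Each camera call takes 0.05 s, during which the arm holds its last target.

## Working session

There is one attempt and no reset: what is moved stays moved. The work goes in short steps, Python scripts to look and compute and a tool call to move; the robot and the scene stay as the last step left them, time stands still between calls to the robot, and variables do not carry over. Pictures are saved under pics/ and viewed, and the job is handed in when it is done.

Besides the shell and the picture viewer there is one more tool, called as a command line: name --pt "numbers of a row" for each row, then --argument value for the rest. apply_moves: Moves the arm, as the interface text tells. Its arguments: {"type":"object","properties":{"commands":{"type":"array"},"force":{"type":"number"}},"required":["commands"]}

```bash
mkdir -p pics
python3 - <<'E'
from bench import r, grab_frame, search_frame, cut_out, pinpoint
import cv2
print(r.get_obs(), r.tcp_to_grasp)
for c in ("scene","top"):
    f=grab_frame(c); cv2.imwrite(f"pics/{c}0.png",f["pixels"][:,:,::-1])
    print(c,f["mtx"],f["distortion"],f["position"],f["rotation"])
    for l in ("twin","twin_knob","twin_notch","single_knob"):
        print(l,[(round(d["confidence"],2),(d["point"][0]*560).__round__(1),(d["point"][1]*420).__round__(1)) for d in pinpoint(l,c)])
E
```

```text
{'clock': 0.0, 'joints': array([-1.31407522,  0.47779011,  0.02234312,  1.55647527, -0.0114891 ,
        1.10927756, -0.08311198]), 'qvel': array([-0.0001322 , -0.00073093,  0.0008796 , -0.00043199,  0.0008284 ,
        0.0008873 ,  0.00135094]), 'tau': array([-7.37065384e-04, -5.96452081e+01,  1.60771105e+00, -2.81202382e+01,
        1.25282840e-02,  9.33377742e-03,  1.09648363e-05]), 'tcp_pos': array([0.24061474, 0.62994406, 0.19202248]), 'orientation': array([ 0.28481062,  1.55196322, -0.28767084]), 'contact_force': array([ 0.10435554, -0.29607886, -0.78007696]), 'moment': array([ 0.02885441,  0.03868627, -0.00373031]), 'grip_width': 0.08537271194722652} 0.0187
scene [[439.59060456   0.         277.6580047 ]
 [  0.         439.59060456 205.15204195]
 [  0.           0.           1.        ]] [-0.11626263  0.          0.          0.          0.        ] [0.88577487 0.4812081  0.62058367] [-0.91756171 -2.37684997  1.22889509]
twin [(0.86, 267.8, 188.2), (0.69, 373.5, 270.8), (0.65, 262.5, 348.0)]
twin_knob [(0.72, 389.8, 186.3), (0.57, 264.3, 113.3), (0.55, 280.3, 237.7)]
twin_notch [(0.86, 383.4, 217.3), (0.83, 260.5, 296.8), (0.56, 268.5, 141.2)]
single_knob [(0.67, 216.3, 164.5)]
top [[390.97735017   0.         283.46556007]
 [  0.         390.97735017 213.35928351]
 [  0.           0.           1.        ]] [-0.01197312  0.          0.          0.          0.        ] [0.33305672 0.0117592  0.94725863] [-2.16282707  2.10444738 -0.19132227]
twin [(0.87, 231.1, 286.1), (0.86, 239.8, 166.2), (0.62, 384.9, 304.0)]
twin_knob [(0.88, 415.2, 313.0), (0.77, 217.4, 285.7), (0.69, 236.9, 169.6)]
twin_notch [(0.75, 234.5, 152.5), (0.7, 404.9, 308.4), (0.66, 225.6, 285.3), (0.39, 363.7, 205.9)]
single_knob []
```

View pics/scene0.png

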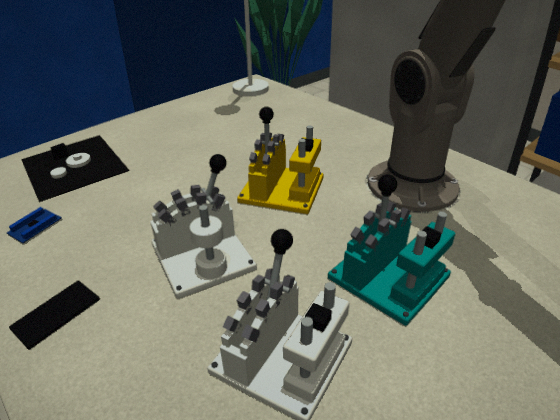

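View pics/top0.png

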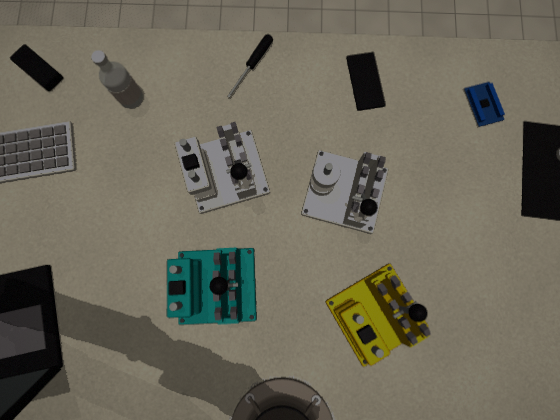

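The white twin's knob is at about (281,240) in the scene view and (238,171) in the top view. The white single-rod knob is at about (217,163) and (369,207). The turquoise and yellow modules are decoys. Next I'll triangulate.

```bash
cat > h.py <<'E'
import numpy as np, cv2
from scipy.spatial.transform import Rotation as R
from bench import r, grab_frame, search_frame, cut_out, pinpoint
def P(f):
    Rw=R.from_rotvec(f["rotation"]).as_matrix(); t=np.array(f["position"])
    return np.hstack([Rw.T,(-Rw.T@t)[:,None]])
def und(f,p): return cv2.undistortPoints(np.array([[p]],float),np.array(f["mtx"]),np.array(f["distortion"]))[0,0]
def proj(f,X):
    p=P(f); return cv2.projectPoints(np.array(X,float).reshape(-1,3),cv2.Rodrigues(p[:,:3])[0],p[:,3],np.array(f["mtx"]),np.array(f["distortion"]))[0][:,0]
def tri(f,p,g,q):
    X=cv2.triangulatePoints(P(f),P(g),und(f,p),und(g,q)); X=(X[:3]/X[3]).ravel()
    return X, np.linalg.norm(proj(f,X)[0]-p), np.linalg.norm(proj(g,X)[0]-q)
def onplane(f,p,z):
    d=R.from_rotvec(f["rotation"]).apply([*und(f,p),1]); t=np.array(f["position"]); return t+d*(z-t[2])/d[2]
def knob(f,p,rad=16):
    g=f["pixels"].max(2); m=np.zeros_like(g); cv2.circle(m,(int(p[0]),int(p[1])),rad,255,-1)
    b=((g<50)&(m>0)).astype(np.uint8); n,l,s,c=cv2.connectedComponentsWithStats(b)
    i=1+np.argmax(s[1:,4]); ct=cv2.findContours((l==i).astype(np.uint8),0,2)[0][0]
    return cv2.minEnclosingCircle(ct), s[i], c[i]
E
python3 - <<'E'
from h import *
s=grab_frame("scene");t=grab_frame("top")
for n,a,b in (("twin",(281,240),(238,171)),("single",(217,163),(369,207))):
    ka,kb=knob(s,a),knob(t,b); print(n,ka,kb); print(tri(s,np.array(ka[0][0]),t,np.array(kb[0][0])))
print("notch",tri(s,np.array((260.5,296.8)),t,np.array((234.5,152.5))), tri(s,np.array((280.3,237.7)),t,np.array((236.9,169.6))))
print("origin",tri(s,np.array((262.5,348)),t,np.array((239.8,166.2))))
# foot corners
for l,c,f in (("twin","scene",s),("twin","top",t)):
    for d in cut_out(l,c):
        x,y=np.where(d["pixels"])[::-1]; print(c,d["confidence"],d["point"][0]*560,d["point"][1]*420,len(x),x.min(),x.max(),y.min(),y.max())
for c,f,bx in (("scene",s,(190,220,370,420)),("top",t,(165,110,285,225))):
    x0,y0,x1,y1=bx; im=f["pixels"][y0:y1,x0:x1,::-1]; k=4 if c=="scene" else 5
    cv2.imwrite(f"pics/{c}z.png",cv2.resize(im,None,fx=k,fy=k,interpolation=cv2.INTER_CUBIC))
E
```

```text
twin (((280.5, 241.5), 12.747649192810059), array([271, 229,  22,  26, 407], dtype=int32), array([281.24570025, 240.92874693])) (((240.16143798828125, 171.23040771484375), 11.942657470703125), array([230, 160,  21,  23, 281], dtype=int32), array([239.06049822, 171.08540925]))
(array([0.5489735 , 0.09866181, 0.18679556]), np.float64(0.37064532530289956), np.float64(0.2798797494119045))
single (((217.0, 164.0), 10.049975395202637), array([210, 154,  16,  21, 239], dtype=int32), array([217.15899582, 163.26359833])) (((367.4851379394531, 206.88119506835938), 9.06816577911377), array([360, 198,  17,  18, 240], dtype=int32), array([367.90416667, 206.8375    ]))
(array([ 0.4838934 , -0.1576914 ,  0.18731434]), np.float64(0.2684413906945197), np.float64(0.2665517039418523))
notch (array([0.60888479, 0.11969405, 0.12529298]), np.float64(0.07917646414919172), np.float64(0.05434092831404722)) (array([0.55044331, 0.10277243, 0.19736656]), np.float64(0.8548566018426492), np.float64(0.6451053896955027))
origin (array([0.61346779, 0.12123739, 0.00446033]), np.float64(0.6214497487296804), np.float64(0.41536814642260306))
scene 0.92 392.50399999999996 259.812 9790 328 454 175 324
scene 0.78 280.67199999999997 171.612 5317 238 322 106 213
scene 0.76 278.824 343.60200000000003 14123 209 351 229 419
top 0.73 375.704 317.31 6245 326 430 264 366
top 0.62 214.20000000000002 288.414 6468 166 256 248 324
```

View pics/topz.png

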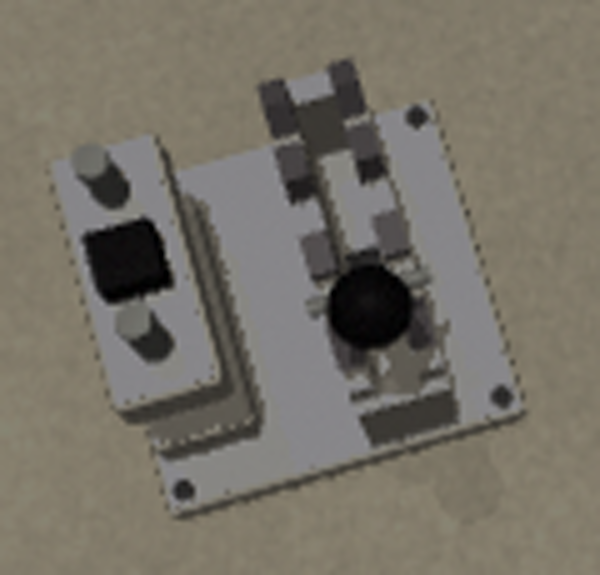

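View pics/scenez.png

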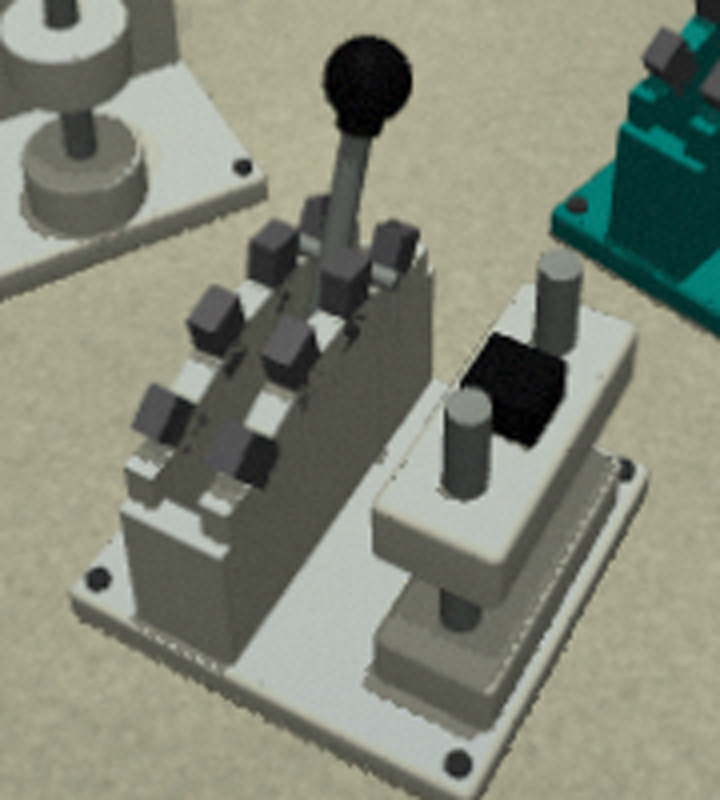

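Run:
```python
from h import *
s=grab_frame("scene");t=grab_frame("top")
T=lambda x,y:np.array((165+x/5-.4,110+y/5-.4)); S=lambda x,y:np.array((190+x/4-.4,220+y/4-.4))
k=tri(s,S(368,80),t,T(370,306)); print("knob",k)
A=tri(s,S(468,405),t,T(90,160)); B=tri(s,S(559,258),t,T(135,320)); print("rods",A,B)
d=A[0]-B[0]; print("yaw rods",np.arctan2(d[1],d[0]),np.linalg.norm(d))
c=[onplane(t,T(*p),.018) for p in ((432,102),(522,415),(178,512))]; print(c)
d=c[0]-c[1]; print(np.arctan2(d[1],d[0]),np.linalg.norm(d)); d=c[2]-c[1]; print(np.arctan2(d[1],d[0])-np.pi/2,np.linalg.norm(d))
cs=[onplane(s,S(*p),.018) for p in ((72,600),(470,785),(648,480))]; print(cs)
d=cs[1]-cs[0];print(np.arctan2(d[1],d[0])-np.pi/2,np.linalg.norm(d)); d=cs[1]-cs[2];print(np.arctan2(d[1],d[0]),np.linalg.norm(d))
# screws
for a,b in (((98,578),(417,116)),((627,468),(183,490))): print("screw",tri(s,S(*a),t,T(*b)))
# fit: origin & yaw: midpoint rods = o + 95mm*y
yaw=.27
for yaw in (.22,.25,.27,.3):
  x=np.array([np.cos(yaw),np.sin(yaw),0]);y=np.array([-x[1],x[0],0])
  print(yaw,"o from rods",(A[0]+B[0])/2-.095*y,"from knob",k[0]+.065*x)
```

```text
knob (array([0.54852614, 0.10108621, 0.19176851]), np.float64(0.2169552549799784), np.float64(0.16385413703539997))
rods (array([0.61539412, 0.22351967, 0.16766607]), np.float64(0.009727110611354752), np.float64(0.006064334885941957)) (array([0.54653906, 0.19957529, 0.16933413]), np.float64(0.08388764978524514), np.float64(0.05787092573236606))
yaw rods 0.3346694150004959 0.07291868375344422
[array([0.70499911, 0.09525687, 0.018     ]), array([0.54562517, 0.04486124, 0.018     ]), array([0.49301336, 0.20907091, 0.018     ])]
0.3062612283159209 0.16715194811202583
0.3100604111169012 0.17243207260928275
[array([0.70962781, 0.10362807, 0.018     ]), array([0.6480834 , 0.26334378, 0.018     ]), array([0.49933318, 0.21762735, 0.018     ])]
0.36780250642150847 0.17116314409542713
0.2981742086816629 0.15561690091664077
screw (array([0.69661535, 0.10258904, 0.01922268]), np.float64(0.24127519567655611), np.float64(0.1530424792820948))
screw (array([0.50291352, 0.20769823, 0.01983661]), np.float64(0.5806670426766626), np.float64(0.40422292478990446))
0.22 o from rods [0.6016984  0.11883722 0.1685001 ] from knob [0.61195947 0.11527114 0.19176851]
0.25 o from rods [0.60446997 0.1195008  0.1685001 ] from knob [0.61150545 0.11716747 0.19176851]
0.27 o from rods [0.60630608 0.11998924 0.1685001 ] from knob [0.61117125 0.11842375 0.19176851]
0.3 o from rods [0.60904101 0.12079051 0.1685001 ] from knob [0.61062301 0.12029502 0.19176851]
```

```bash
cat >> h.py <<'E'
yaw=.31; O=np.array([.611,.121,0]); ux=np.array([np.cos(yaw),np.sin(yaw),0]); uy=np.array([-ux[1],ux[0],0]); uz=np.array([0,0,1.])
def tool(a,flip=1):  # lean a to -x; tool x down along the stem
    d=np.sin(a)*ux-np.cos(a)*uz; y=flip*uy
    return np.stack([d,y,np.cross(d,y)],1)
def rel(p,Rm,o=None):
    o=o or r.get_obs(); R0=R.from_rotvec(o["orientation"]).as_matrix()
    return np.round((R0.T@(p-o["tcp_pos"]))*1000,1), np.round(R.from_matrix(R0.T@Rm).as_rotvec(),4)
def intwin(p): q=p-O; return np.array([q@ux,q@uy,q[2]])
E
python3 - <<'E'
from h import *
o=r.get_obs(); print(R.from_rotvec(o["orientation"]).as_matrix().round(3),o["clock"])
k=np.array([.5487,.1008,.1915]); print(intwin(k))
for fl in (1,-1):
    M=tool(.38,fl); print(fl, rel(k+.024*M[:,0],M), "pre",rel(k-.076*M[:,0],M))
t=grab_frame("top"); print(onplane(t,(219,286),.19),onplane(t,(418,312),.19))
E
```

```text
[[ 0.     0.357  0.934]
 [ 0.     0.934 -0.357]
 [-1.     0.    -0.   ]] 0.8
[-0.06549257 -0.00023199  0.1915    ]
1 (array([  23.8, -379.6,  483.6]), array([-0.6665, -0.3654,  0.1281])) pre (array([ -69.1, -402.7,  454.6]), array([-0.6665, -0.3654,  0.1281]))
-1 (array([  23.8, -379.6,  483.6]), array([2.4295, 0.1638, 0.4672])) pre (array([ -69.1, -402.7,  454.6]), array([2.4295, 0.1638, 0.4672]))
[0.32155704 0.12784128 0.19      ] [ 0.28301134 -0.25063632  0.19      ]
```

apply_moves --pt "65 -50 0 0 0 0 0" --pt "65 -100 0 0 0 0 0" --pt "65 -130 0 0 0 0 0" --pt "65 -110 -400 455 -0.667 -0.365 0.128" --pt "65 -110 -400 455 -0.667 -0.365 0.128" --pt "65 -110 -400 455 -0.667 -0.365 0.128" --pt "65 -110 -400 455 -0.667 -0.365 0.128" --pt "65 -110 -400 455 -0.667 -0.365 0.128" --pt "65 -110 -400 455 -0.667 -0.365 0.128" --pt "65 -110 -400 455 -0.667 -0.365 0.128" --pt "65 -110 -400 455 -0.667 -0.365 0.128" --pt "65 -110 -400 455 -0.667 -0.365 0.128" --pt "65 -110 -400 455 -0.667 -0.365 0.128" --pt "65 -110 -400 455 -0.667 -0.365 0.128" --pt "65 -110 -400 455 -0.667 -0.365 0.128" --pt "65 -110 -400 455 -0.667 -0.365 0.128" --pt "65 -110 -400 455 -0.667 -0.365 0.128" --pt "65 -110 -400 455 -0.667 -0.365 0.128" --pt "65 -110 -400 455 -0.667 -0.365 0.128" --pt "65 -110 -400 455 -0.667 -0.365 0.128" --force 40

```text
clock: 2.85
tcp_pos: [0.5227, 0.0961, 0.3029]
orientation: [-0.187, 1.181, 0.275]
contact_force: [0.3, 0.6, 0.1]
grip_width: 0.0649
```

Run:
```python
from h import *
o=r.get_obs(); print(o["joints"].round(3))
s=grab_frame("scene");t=grab_frame("top")
cv2.imwrite("pics/s1.png",s["pixels"][:,:,::-1]);cv2.imwrite("pics/t1.png",t["pixels"][:,:,::-1])
k=np.array([.5487,.1008,.1915]); M=tool(.38)
for b in (-.04,.024): print(rel(k+b*M[:,0],M))
```

```text
[-0.938 -0.146  0.587  2.081  0.126  0.806  1.474]
(array([ 73.2,  -2.9, -16.9]), array([ 0.0021, -0.0006, -0.0006]))
(array([137.2,  -2.9, -16.9]), array([ 0.0021, -0.0006, -0.0006]))
```

View pics/s1.png

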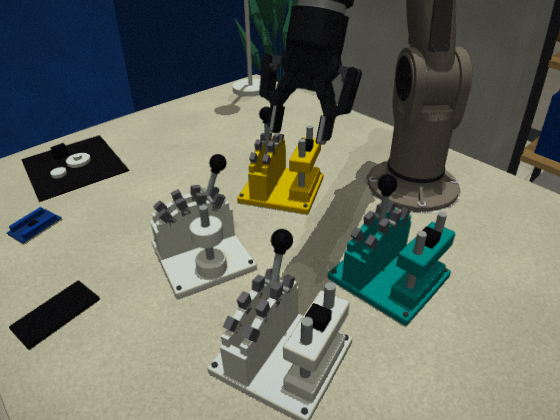

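View pics/t1.png

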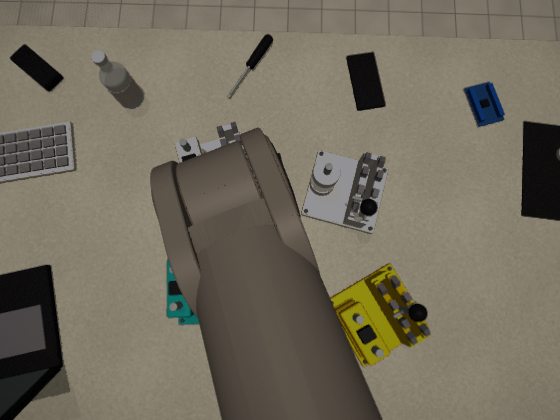

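Run:
```python
from h import *
o=r.get_obs();s=grab_frame("scene"); print(proj(s,[o["tcp_pos"],o["tcp_pos"]+.0327*uy,o["tcp_pos"]-.0327*uy,[.5487,.1008,.1915],[.5487,.1008,.2115]]).round(0))
```

```text
[[291. 169.]
 [312. 175.]
 [271. 163.]
 [281. 240.]
 [281. 229.]]
```

apply_moves --pt "65 15 -3 -17 0.002 0 0" --pt "65 35 -3 -17 0.002 0 0" --pt "65 55 -3 -17 0.002 0 0" --pt "65 73 -3 -17 0.002 0 0" --pt "65 73 -3 -17 0.002 0 0" --pt "65 73 -3 -17 0.002 0 0"

```text
clock: 3.6
tcp_pos: [0.5347, 0.0952, 0.229]
orientation: [-0.184, 1.182, 0.271]
contact_force: [-0.5, -0.6, 0.7]
grip_width: 0.0648
```

Run:
```python
from h import *
s=grab_frame("scene");o=r.get_obs()
k=np.array([.5487,.1008,.1915]); M=tool(.38)
print(o["joints"].round(2),rel(k+.024*M[:,0],M),proj(s,[o["tcp_pos"],k]).round(0))
cv2.imwrite("pics/s2.png",cv2.resize(s["pixels"][60:340,150:430,::-1],None,fx=2,fy=2))
```

```text
[-0.95 -0.02  0.67  2.17 -0.    0.61  1.61] (array([64.8,  1.1, -0.4]), array([-0.0015,  0.0001, -0.0001])) [[285. 214.]
 [281. 240.]]
```

View pics/s2.png

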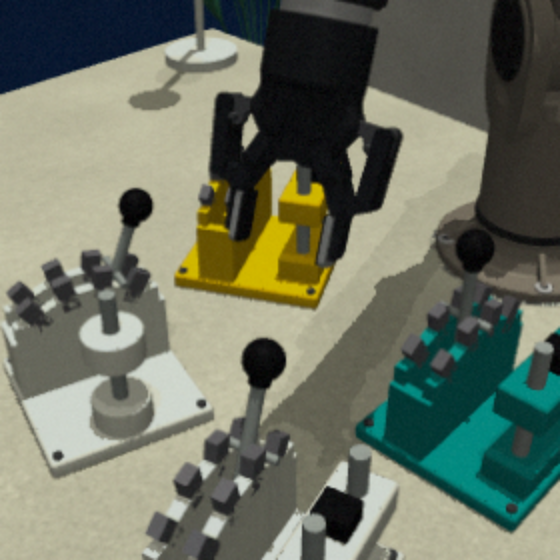

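Run:
```python
from h import *
s=grab_frame("scene");o=r.get_obs(); M=R.from_rotvec(o["orientation"]).as_matrix(); p=o["tcp_pos"]
im=cv2.resize(s["pixels"][120:270,210:370,::-1],None,fx=5,fy=5,interpolation=cv2.INTER_CUBIC).copy()
for b in range(0,-90,-10):
    q=(proj(s,p+b/1000*M[:,0])[0]-[210,120])*5+2.5; cv2.circle(im,tuple(int(v) for v in q),4,(0,0,255),-1)
for b in (-.0325,.0325):
  for a in (-.0,-.0187,-.04):
    q=(proj(s,p+a*M[:,0]+b*M[:,1])[0]-[210,120])*5+2.5; cv2.circle(im,tuple(int(v) for v in q),4,(0,255,0),-1)
im=im[:600]
cv2.imwrite("pics/s3.png",im)
```

```text
(no output)
```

View pics/s3.png

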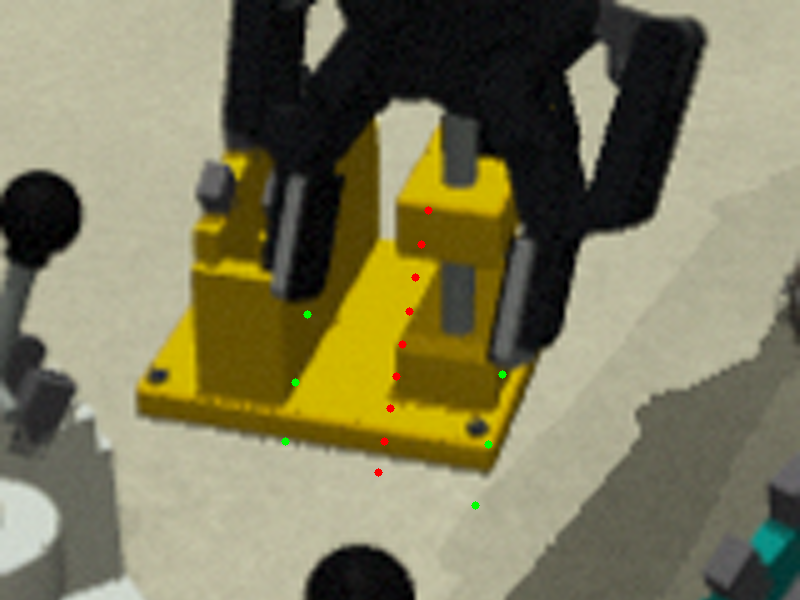

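Run:
```python
from h import *
s=grab_frame("scene");t=grab_frame("top");o=r.get_obs(); M=R.from_rotvec(o["orientation"]).as_matrix(); p=o["tcp_pos"]
print(p,M.round(3),o["clock"],o["contact_force"])
for f,n in ((s,"s"),(t,"t")):
    im=f["pixels"][:,:,::-1].copy()
    for b in range(0,-260,-20):
        cv2.circle(im,tuple(int(round(v)) for v in proj(f,p+b/1000*M[:,0])[0]),2,(0,0,255),-1)
    for a in np.linspace(0,6.28,24):
        cv2.circle(im,tuple(int(round(v)) for v in proj(f,[.1*np.cos(a),.1*np.sin(a),0])[0]),1,(0,255,0),-1)
    print(n,proj(f,[0,0,0]))
    cv2.imwrite(f"pics/{n}4.png",im)
```

```text
[0.53514521 0.09532924 0.22992844] [[ 0.354 -0.304  0.885]
 [ 0.114  0.953  0.281]
 [-0.928  0.001  0.372]] 3.8 [-0.44299569 -0.82262019 -0.05755311]
s [[412.61649567 184.44890904]]
t [[281.21728843 431.74678841]]
```

View pics/s4.png

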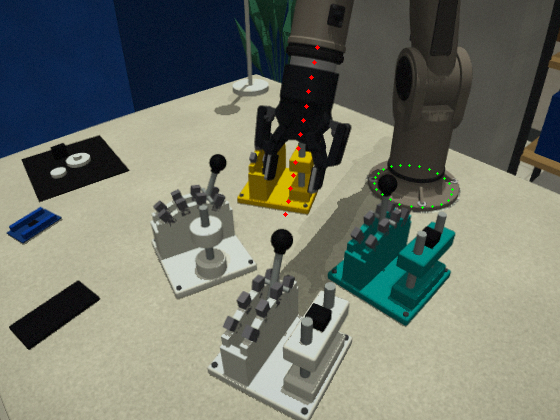

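View pics/t4.png

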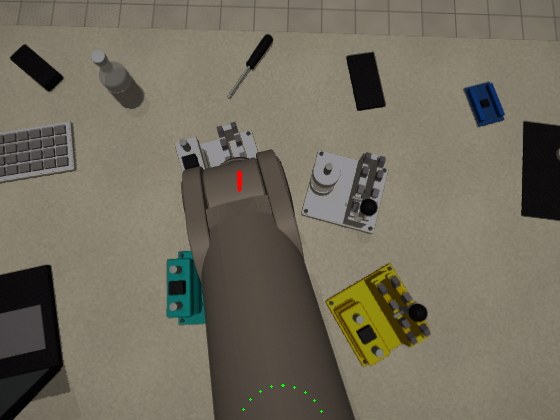

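The scene view shows the fingertips about 40 mm behind the reported TCP along the tool axis: tips at about (293,188), TCP projected to (285,214). At most 13 mm of that is explained by the open fingers. The knob, rod-top and robot-base checks all agree with the cameras, so I'll descend in steps and trust what I see.

apply_moves --pt "65 15 1 0 0 0 0" --pt "65 30 1 0 0 0 0" --pt "65 45 1 0 0 0 0" --pt "65 45 1 0 0 0 0" --pt "65 45 1 0 0 0 0"

```text
clock: 4.3
tcp_pos: [0.5504, 0.101, 0.1876]
orientation: [-0.183, 1.181, 0.271]
contact_force: [-0.3, -0.1, -0.0]
grip_width: 0.0651
```

```bash
cat > look.py <<'E'
from h import *
import sys
s=grab_frame("scene");o=r.get_obs(); M=R.from_rotvec(o["orientation"]).as_matrix(); p=o["tcp_pos"]
print(o["clock"],p.round(4),intwin(p).round(4),o["contact_force"].round(1),o["grip_width"],o["joints"].round(2))
x0,y0=210,150
im=cv2.resize(s["pixels"][y0:y0+120,x0:x0+160,::-1],None,fx=5,fy=5,interpolation=cv2.INTER_CUBIC).copy()
for b in range(0,-60,-10):
    q=(proj(s,p+b/1000*M[:,0])[0]-[x0,y0])*5+2.5; cv2.circle(im,tuple(int(v) for v in q),3,(0,0,255),-1)
cv2.imwrite(f"pics/{sys.argv[1]}.png",im)
E
python3 look.py a1
```

```text
4.35 [0.5506 0.1012 0.188 ] [-0.0635 -0.0005  0.188 ] [ 0.  -0.5 -0.4] 0.06510697120850613 [-0.92  0.1   0.68  2.19 -0.18  0.5   1.77]
```

View pics/a1.png

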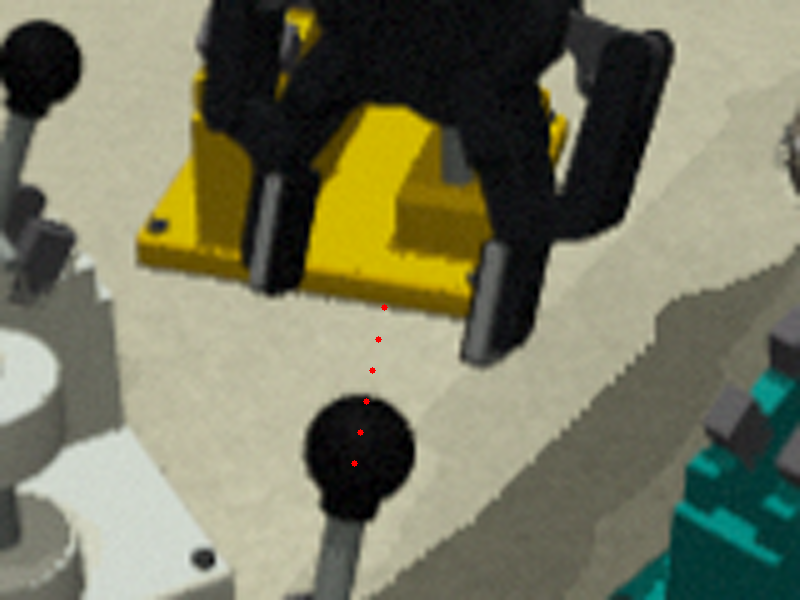

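apply_moves --pt "65 -20 0 0 0 0 0.15" --pt "65 -20 0 0 0 0 0.3" --pt "65 -20 0 0 0 0 0.3" --pt "65 -20 0 0 0 0 0.3"

```text
clock: 4.75
tcp_pos: [0.545, 0.0962, 0.2076]
orientation: [-0.001, 1.204, 0.533]
contact_force: [-0.6, -1.2, -0.3]
grip_width: 0.0648
```

```bash
python3 look.py a2
```

```text
4.8 [0.5447 0.0963 0.2072] [-0.0707 -0.0033  0.2072] [-0.  -0.4 -0. ] 0.06476152995248018 [-0.6   0.16  0.64  2.12 -0.75  0.77  2.47]
```

View pics/a2.png

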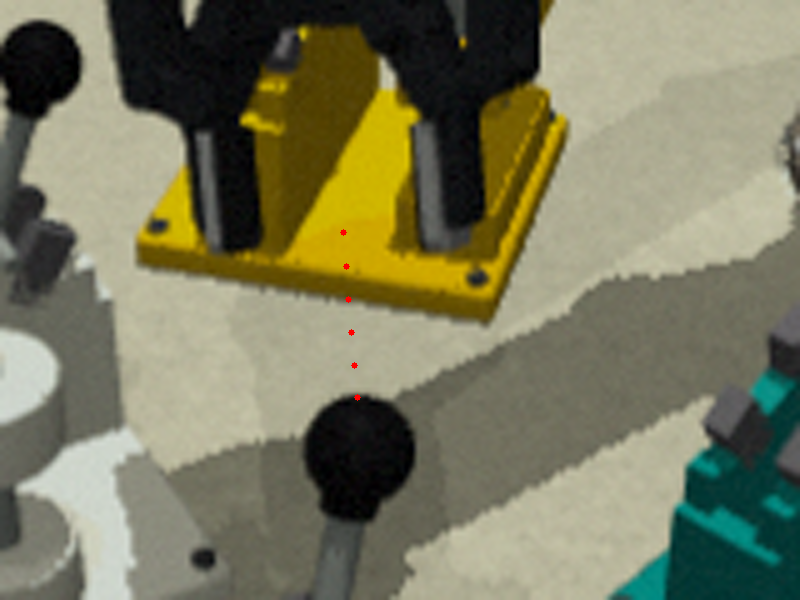

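Run:
```python
from h import *
from scipy.optimize import least_squares
s=grab_frame("scene")
N=lambda x,y:np.array((210+x/5-.4,150+y/5-.4))
pose=[((.5506,.1012,.188),(-.183,1.181,.271),N(265,290),N(475,362)),((.5447,.0963,.2072),(-.001,1.204,.533),N(215,247),N(440,247))]
def res(v,out=False):
    o=[]
    for p,rv,l,q in pose:
        M=R.from_rotvec(rv).as_matrix()
        for sg,m in ((-1,l),(1,q)): o.append(proj(s,np.array(p)+M@(v[:3]+[0,sg*v[3],0]))[0]-m)
    return np.concatenate(o)
f=least_squares(res,[-.03,0,.01,.035]); print(f.x,f.fun.round(1)); J=f.jac; print(np.sqrt(np.diag(np.linalg.inv(J.T@J))))
```

```text
[-0.04808582  0.00247162  0.01502267  0.03628089] [-1.  -0.1  0.4  0.2  1.   0.2 -0.5 -0.5]
[0.00174907 0.00340667 0.00640754 0.000915  ]
```

The offset follows the tool's rotation, so the fit puts the real tips about 48 mm behind the reported TCP along the tool axis, with no sideways offset. I'll descend to a depth that is free of collision whichever reading is right, then look.

Run:
```python
from h import *
k=np.array([.5487,.1008,.1915]); M=tool(.38)
for b in (-.005,.02,.045): print(rel(k+b*M[:,0],M))
```

```text
(array([11.2, -1.4, -0.5]), array([-0.0043,  0.0015, -0.2989]))
(array([35.1, -8.7, -0.5]), array([-0.0043,  0.0015, -0.2989]))
(array([ 59. , -16.1,  -0.6]), array([-0.0043,  0.0015, -0.2989]))
```

apply_moves --pt "65 11 -1.4 -0.5 -0.002 0.001 -0.15" --pt "65 11 -1.4 -0.5 -0.004 0.0015 -0.299" --pt "65 11 -1.4 -0.5 -0.004 0.0015 -0.299" --pt "65 23 -5 -0.5 -0.004 0.0015 -0.299" --pt "65 35 -8.7 -0.5 -0.004 0.0015 -0.299" --pt "65 47 -12.4 -0.6 -0.004 0.0015 -0.299" --pt "65 59 -16 -0.6 -0.004 0.0015 -0.299" --pt "65 59 -16 -0.6 -0.004 0.0015 -0.299" --pt "65 59 -16 -0.6 -0.004 0.0015 -0.299"

```text
clock: 5.75
tcp_pos: [0.5636, 0.1083, 0.1493]
orientation: [-0.187, 1.181, 0.276]
contact_force: [-0.6, 0.2, 0.1]
grip_width: 0.0651
```

```bash
python3 look.py a3
```

```text
5.8 [0.5638 0.1082 0.1496] [-0.0489  0.0022  0.1496] [ 0.7 -0.   0.1] 0.0650360673713825 [-0.84  0.2   0.62  2.2  -0.34  0.42  1.92]
```

View pics/a3.png

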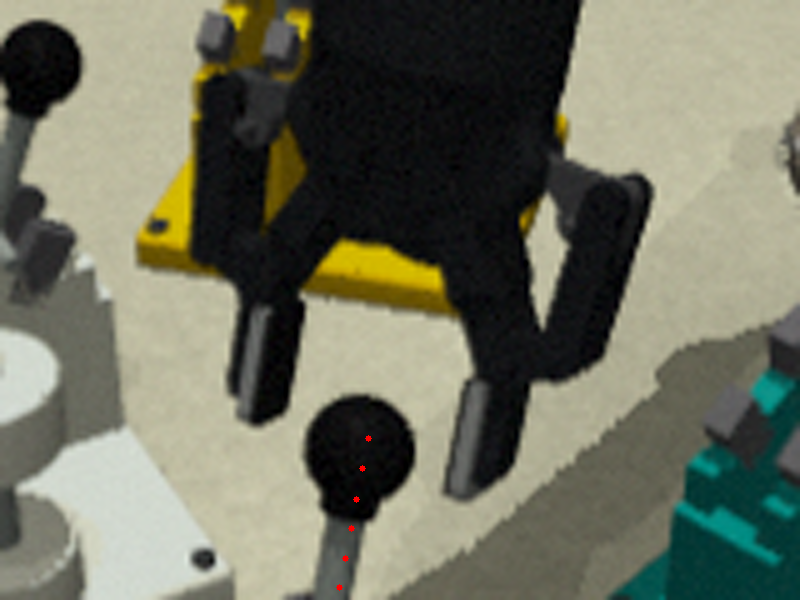

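The fingertips now show on either side of the knob, mid-tips at about (282,241) native, level with its centre. I need about 18 mm more depth.

apply_moves --pt "65 5 0 0 0 0 0" --pt "65 10 0 0 0 0 0" --pt "65 15 0 0 0 0 0" --pt "65 18 0 0 0 0 0" --pt "65 18 0 0 0 0 0"

```text
clock: 6.3
tcp_pos: [0.5699, 0.1096, 0.1314]
orientation: [-0.187, 1.183, 0.274]
contact_force: [0.7, 0.3, 0.2]
grip_width: 0.0646
```

```bash
python3 look.py a4
```

```text
6.35 [0.57   0.1095 0.1316] [-0.0426  0.0016  0.1316] [-1.   0.7 -0.6] 0.06505023631847595 [-0.79  0.24  0.57  2.2  -0.41  0.39  1.98]
```

View pics/a4.png

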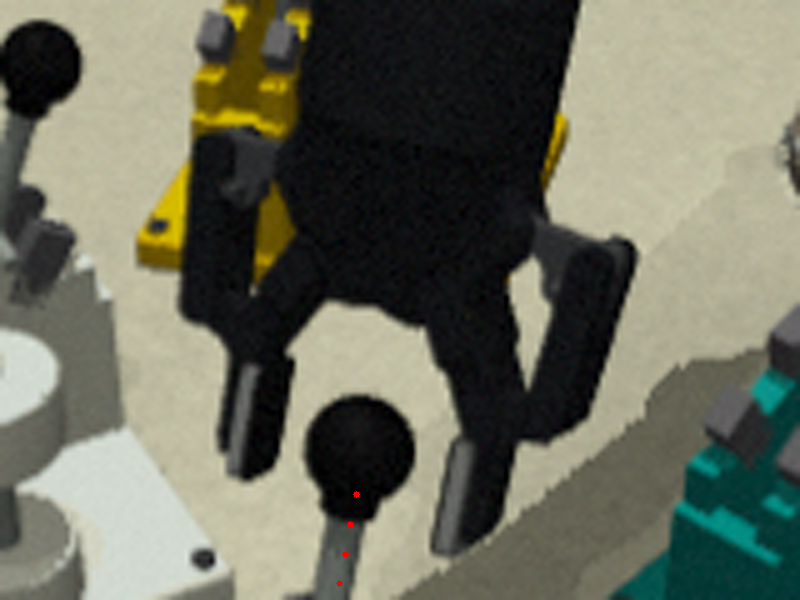

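apply_moves --pt "50 0 0 0 0 0 0" --pt "40 0 0 0 0 0 0" --pt "30 0 0 0 0 0 0" --pt "25 0 0 0 0 0 0" --pt "25 0 0 0 0 0 0" --pt "25 0 0 0 0 0 0" --force 40

```text
clock: 6.95
tcp_pos: [0.5702, 0.1098, 0.1323]
orientation: [-0.186, 1.181, 0.275]
contact_force: [-2.7, -0.8, 5.9]
grip_width: 0.0321
```

```bash
python3 look.py a5
```

```text
7.0 [0.5703 0.1098 0.1323] [-0.0422  0.0017  0.1323] [-1.6 -1.4  4.8] 0.03228981396554177 [-0.79  0.24  0.57  2.19 -0.41  0.39  1.98]
```

View pics/a5.png

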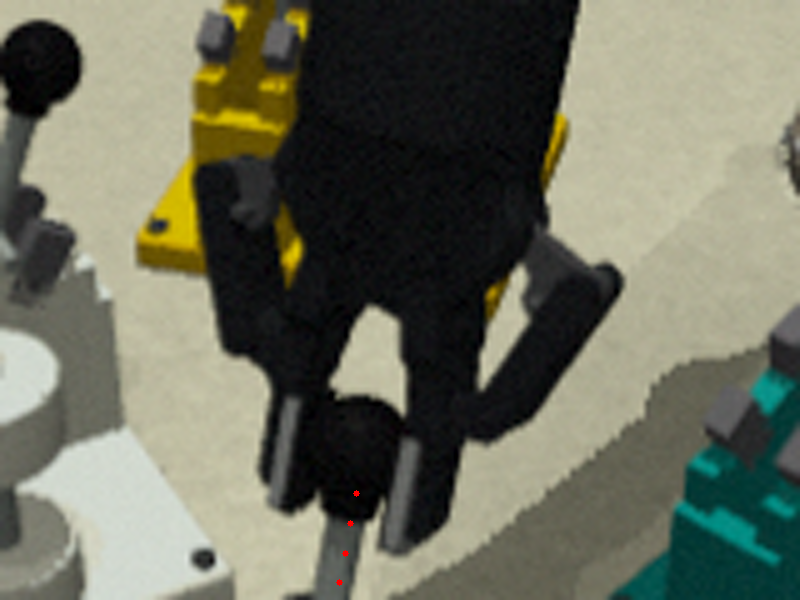

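The fingers stopped at 32 mm, on the ball, which confirms the image-based depth. Next I lift along the stem.

apply_moves --pt "25 0 0 0 0 0 0" --pt "25 -6 0 0 0 0 0" --pt "25 -12 0 0 0 0 0" --pt "25 -18 0 0 0 0 0" --pt "25 -23 0 0 0 0 0" --pt "25 -27 0 0 0 0 0" --pt "25 -27 0 0 0 0 0" --force 60

```text
clock: 7.7
tcp_pos: [0.5603, 0.1067, 0.1575]
orientation: [-0.186, 1.182, 0.275]
contact_force: [1.4, -0.2, -4.0]
grip_width: 0.0316
```

```bash
python3 look.py a6
python3 - <<'E'
from h import *
o=r.get_obs(); M0=R.from_rotvec(o["orientation"]).as_matrix(); q=intwin(o["tcp_pos"])-[0,0,.03]
a0=np.arctan2(-q[0],q[2]); L=np.hypot(q[0],q[2]); al=np.arctan2(M0[:,0]@ux,-M0[2,0]); print(a0,L,al)
piv=O+.03*uz
for i,a in enumerate(np.linspace(0,al,9)):
    # rotate whole tool about pivot axis uy by a
    Q=R.from_rotvec(uy*a); print(round(a,3),rel(piv+Q.apply(o["tcp_pos"]-piv),Q.as_matrix()@M0,o))
E
```

```text
7.75 [0.5603 0.1067 0.1572] [-0.0526  0.0019  0.1572] [ 1.5 -0.8 -3. ] 0.03130260616649295 [-0.86  0.18  0.64  2.2  -0.31  0.44  1.89]
0.39204923068404185 0.1376664631994687 0.3788030939800959
0.0 (array([0., 0., 0.]), array([0., 0., 0.]))
0.047 (array([ 0.1, -0. ,  6.5]), array([0.0001, 0.0474, 0.0001]))
0.095 (array([ 0.4, -0. , 13. ]), array([0.0001, 0.0947, 0.0003]))
0.142 (array([ 1.1, -0.1, 19.5]), array([0.0002, 0.1421, 0.0004]))
0.189 (array([ 2.1, -0.1, 25.9]), array([0.0002, 0.1894, 0.0005]))
0.237 (array([ 3.4, -0.1, 32.3]), array([0.0003, 0.2368, 0.0006]))
0.284 (array([ 5. , -0.1, 38.7]), array([0.0004, 0.2841, 0.0008]))
0.331 (array([ 6.9, -0.1, 44.9]), array([0.0004, 0.3315, 0.0009]))
0.379 (array([ 9.1, -0.1, 51. ]), array([0.0005, 0.3788, 0.001 ]))
```

View pics/a6.png

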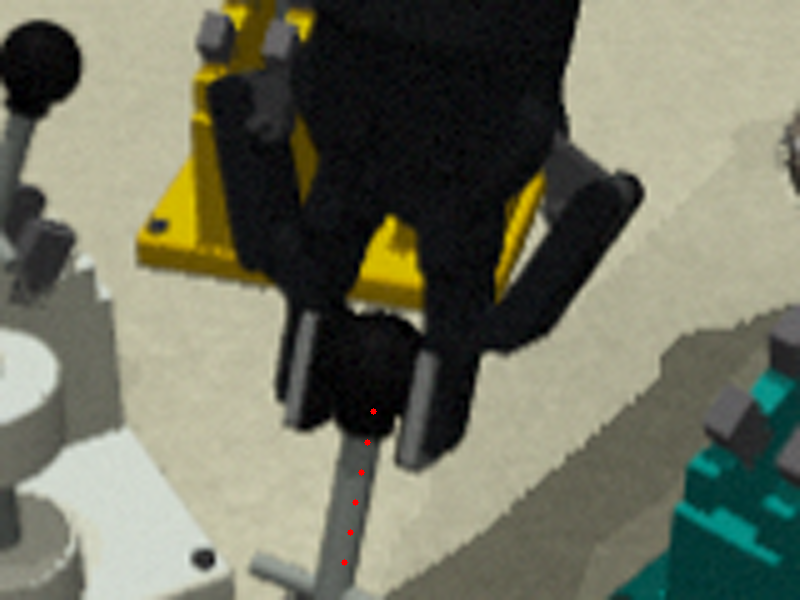

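The stem is lifted: the knob has moved up and the cross-pin is visible at about (264,263) native. Now I swing it upright about the pivot.

apply_moves --pt "25 0.1 0 6.5 0 0.047 0" --pt "25 0.4 0 13 0 0.095 0" --pt "25 1.1 0 19.5 0 0.142 0" --pt "25 2.1 0 26 0 0.189 0" --pt "25 3.4 0 32.3 0 0.237 0" --pt "25 5 0 38.7 0 0.284 0" --pt "25 7 0 45 0 0.332 0" --pt "25 9 0 52 0 0.38 0" --pt "25 9 0 52 0 0.38 0" --pt "25 9 0 52 0 0.38 0"

```text
clock: 8.75
tcp_pos: [0.6094, 0.1226, 0.167]
orientation: [-0.246, 1.558, 0.245]
contact_force: [0.0, 0.7, -4.1]
grip_width: 0.0313
```

```bash
sed -i 's/x0,y0=210,150/x0,y0=200,180/' look.py; python3 look.py a7
```

```text
8.8 [0.609  0.1224 0.1673] [-0.0015  0.002   0.1673] [ 0.1 -0.2 -3.2] 0.031229349546743286 [-0.77  0.48  0.64  1.75 -0.33  1.03  1.88]
```

View pics/a7.png

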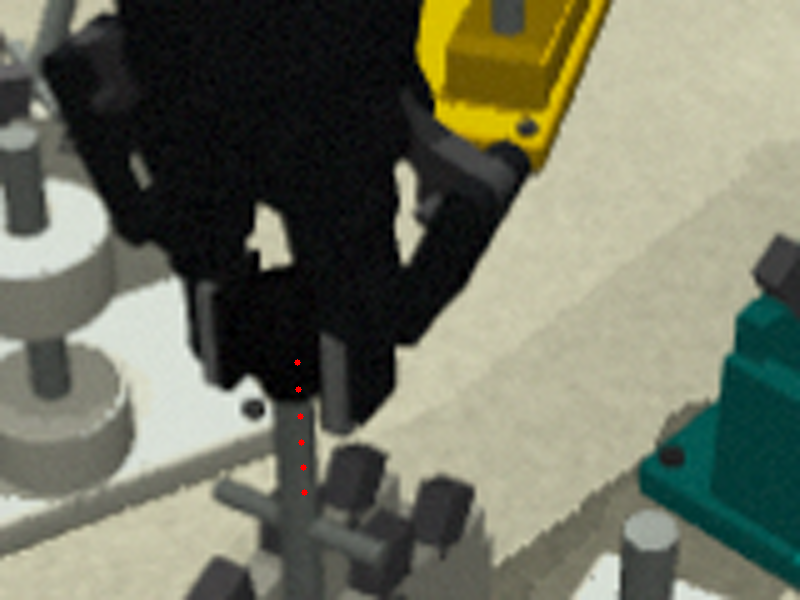

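The stem is upright with the pin above the middle notch. I'll lower it, checking the force.

apply_moves --pt "25 5 0 0 0 0 0" --pt "25 10 0 0 0 0 0" --pt "25 15 0 0 0 0 0" --pt "25 20 0 0 0 0 0" --pt "25 24 0 0 0 0 0" --pt "25 24 0 0 0 0 0"

```text
clock: 9.4
tcp_pos: [0.6092, 0.1225, 0.1432]
orientation: [-0.246, 1.559, 0.245]
contact_force: [0.2, 0.1, -3.3]
grip_width: 0.0315
```

```bash
python3 look.py a8
```

```text
9.45 [0.6094 0.1226 0.1436] [-0.001   0.002   0.1436] [ 0.3  0.  -3.5] 0.031442943051443524 [-0.75  0.5   0.63  1.77 -0.35  0.99  1.89]
```

View pics/a8.png

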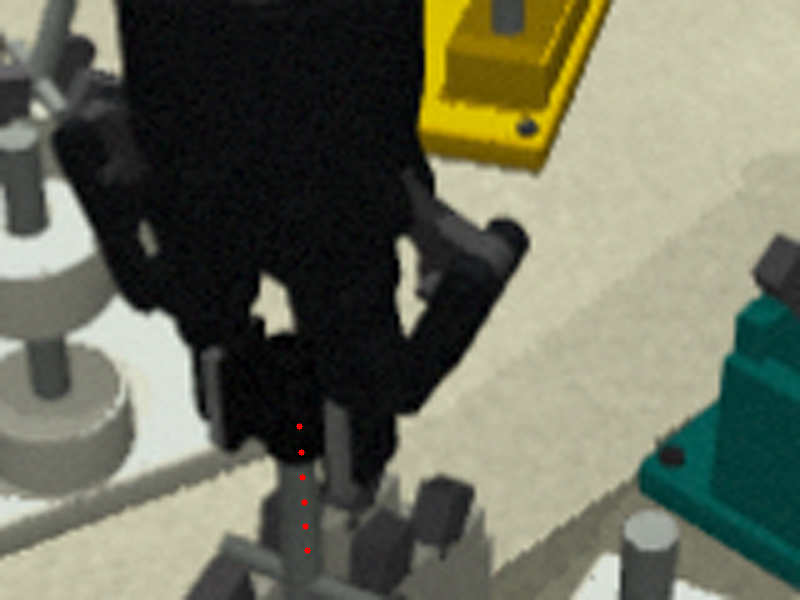

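apply_moves --pt "25 2 0 0 0 0 0" --pt "25 4 0 0 0 0 0" --pt "25 4 0 0 0 0 0"

```text
clock: 9.75
tcp_pos: [0.6106, 0.1228, 0.1409]
orientation: [-0.245, 1.556, 0.246]
contact_force: [-0.9, -0.0, 3.4]
grip_width: 0.0319
```

```bash
python3 look.py a9
```

```text
9.8 [0.6106 0.1228 0.1409] [1.000e-04 1.800e-03 1.409e-01] [-0.4 -0.2  3.3] 0.031151139596798365 [-0.75  0.51  0.62  1.77 -0.35  0.98  1.89]
```

View pics/a9.png

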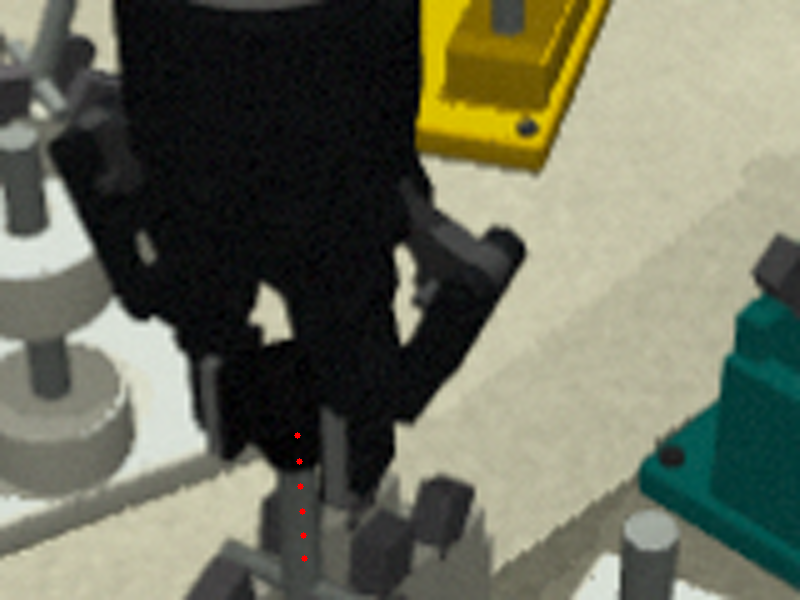

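The force flipped to +3 N at the expected height (z 0.141), so the pin is seated. I'll release and back off straight up.

apply_moves --pt "40 0 0 0 0 0 0" --pt "55 0 0 0 0 0 0" --pt "65 0 0 0 0 0 0" --pt "65 0 0 0 0 0 0" --pt "65 0 0 0 0 0 0" --pt "65 -15 0 0 0 0 0" --pt "65 -35 0 0 0 0 0" --pt "65 -60 0 0 0 0 0" --pt "65 -90 0 0 0 0 0" --pt "65 -130 0 0 0 0 0" --pt "65 -160 0 0 0 0 0" --pt "65 -160 0 0 0 0 0" --pt "65 -160 0 0 0 0 0"

```text
clock: 11.1
tcp_pos: [0.6102, 0.1226, 0.3014]
orientation: [-0.245, 1.556, 0.246]
contact_force: [-0.2, 0.0, -0.5]
grip_width: 0.0646
```

Run:
```python
from h import *
o=r.get_obs(); print(o["clock"],o["tcp_pos"],o["contact_force"])
s=grab_frame("scene"); cv2.imwrite("pics/b1.png",s["pixels"][:,:,::-1])
print("expected knob px",proj(s,[O+.205*uz,O+.213*uz,O+.205*uz+.018*ux,O+.205*uz-.018*ux]).round(1))
```

```text
11.1 [0.61019945 0.12257358 0.30136244] [-0.22445377  0.00160628 -0.45031975]
expected knob px [[257.5 258.8]
 [257.3 254.5]
 [250.4 266.6]
 [264.4 251.3]]
```

View pics/b1.png

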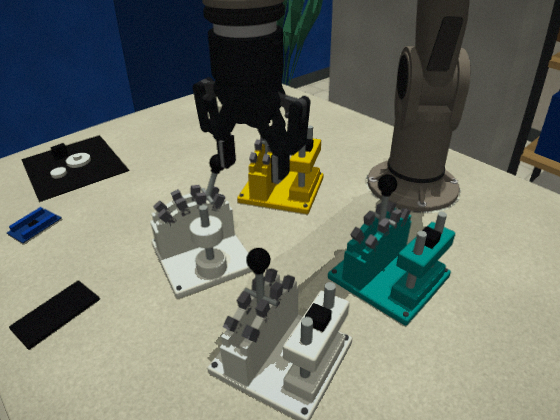

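apply_moves --pt "65 -40 0 0 0 0 0" --pt "65 -40 50 0 0 0 0" --pt "65 -40 100 0 0 0 0" --pt "65 -40 150 -20 0 0 0" --pt "65 -40 200 -40 0 0 0" --pt "65 -40 250 -60 0 0 0" --pt "65 -40 300 -80 0 0 0" --pt "65 -40 300 -80 0 0 0" --pt "65 -40 300 -80 0 0 0" --pt "65 -40 300 -80 0 0 0" --pt "65 -40 300 -80 0 0 0"

```text
clock: 12.25
tcp_pos: [0.4429, 0.3813, 0.3398]
orientation: [-0.244, 1.558, 0.242]
contact_force: [0.6, 0.1, 0.2]
grip_width: 0.0652
```

Run:
```python
from h import *
s=grab_frame("scene");t=grab_frame("top"); o=r.get_obs(); print(o["clock"],o["tcp_pos"],o["contact_force"].round(1))
cv2.imwrite("pics/t9.png",t["pixels"][:,:,::-1])
e=O+.205*uz; print(proj(s,e),proj(t,e))
for n,pa,pb in (("twin",(259,261),proj(t,e)[0]),("single",(217,163),(368,207))):
    ka=knob(s,pa)[2]; kb=knob(t,pb)[2]; X=tri(s,ka,t,kb); print(n,ka,kb,X,intwin(X[0]))
for c in ("scene","top"): print([(round(d["confidence"],2),(np.array(d["point"])*[560,420]).round(1)) for d in pinpoint("twin_knob",c)])
```

```text
12.35 [0.44282499 0.38167929 0.34000786] [-0.3  0.4 -0.2]
[[257.54279973 258.80994065]] [[229.25959412 138.50683844]]
twin [258.0534188  260.38888889] [229.62264151 140.50943396] (array([0.60904025, 0.12035057, 0.20022315]), np.float64(0.42639124465186234), np.float64(0.297846865911385)) [-2.06444412e-03 -2.06323656e-05  2.00223153e-01]
single [217.19915254 163.28389831] [367.97046414 206.83544304] (array([ 0.48344039, -0.15808761,  0.188683  ]), np.float64(0.0711965940126249), np.float64(0.0707700642504322)) [-0.20661739 -0.22687134  0.188683  ]
[(0.85, array([264.6, 112.7])), (0.79, array([388.2, 185.1])), (0.66, array([256.6, 259.3]))]
[(0.8, array([225.9, 138.6])), (0.79, array([416.7, 310.9])), (0.58, array([218.4, 285.8]))]
```

View pics/t9.png

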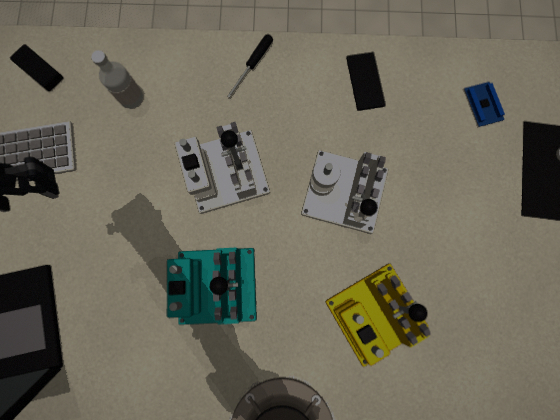

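The twin knob measures x = -2 mm and z about 0.200. The same dark-blob measure read about 5 mm low at the start too, so this agrees with seated. The single knob hasn't moved and the arm is clear.

```bash
python3 -c "
from bench import r
print(r.hand_in())"
```

```text
the job is handed in; nothing more can be done
None
```

The twin-rod lever is out of its first notch, upright, and seated in the middle notch. I gripped its knob, drew the stem out 27 mm, swung it 0.38 rad about the pivot and lowered it. I felt the seat when the contact force went from -3.4 to +3.4 N. I then let go, moved the arm clear, and handed in at about 12.4 s.

**Last checks (both cameras):**
- **Twin knob:** it measured x = -2 mm and z = 0.200 m in the twin's frame. The same dark-blob measure read about 5 mm low before the move as well, so this fits the seated 205 mm.
- **Single knob:** it is within about 1.5 mm of its starting measurement, which is within measuring noise.
- **Robot:** the contact force was about zero with the arm clear. I did not touch the turquoise or yellow modules.

**One disagreement:** the reported TCP did not match the pictures. With the fingers 65 mm open, the tips showed about 48 mm behind it along the tool axis, of which at most 13 mm is explained by the open fingers. I checked this with a test turn of the tool and set the grasp depth from the images. The fingers then stopped at about 32 mm on the 34 mm ball, and the grip held.

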